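Press the green filter block onto its stud base

TASK

Mount the green filter block: pick up the block with the green foot, set it over the two studs of the aluminium base, with the foot lying along the base, and press it straight down past the spring catch until the foot sits flush on the base all round, then let go. Leave the block with the orange foot where it stands.

Things in the scene. Friction and masses are not known exactly. Their poses are not given: they have to be found in the camera images.
- green_block_center (a point): Block to mount, rigid, 67 mm high, about 0.15 kg: black filter cube with a green window, on a green foot 84 (x) x 38 (y) x 24 mm high. Point: its centre, 33.5 mm above the underside; x along the foot, z up. Side faces y = +-19 mm are flat from foot to top: grip across y, 38 mm. Two sockets in the underside, 26 mm square, 19 deep, at x = +-22 mm. Fits either way round.
- orange_block_center (a point): A block of the same shape and size (84 x 38 x 67 mm) with an orange foot and orange window, to be left alone. Point: its centre, 33.5 mm above its underside; x along the foot, z up.
- base_top (a point): Base fixed to the table: aluminium bar 112 (x) x 38 (y) x 14 mm high, a screw at each end, two steel studs on top. Point: centre of its top face, 14 mm above the table; x along the bar, z up. With the block fully home its underside lies on this face: the block's centre is then 33.5 mm above this point.
- stud_tips (a point): Midway between the tips of the base's two studs (x = +-22 mm from here), 17 mm above the base's top. Studs are 22 mm thick, the upper 8 mm tapered to 12, so a block up to 5 mm off still slides on. Sprung balls in their sides stop a block that is only set down, its underside about 8 mm above the base's top; 5 to 15 N from above pushes it past, and friction must be pushed through on down to the base.

How it is judged (in metres and radians):
At the end, for the whole second after the job is handed in: The green block sits on the base with both studs in its sockets, its foot flush with the base's top (gap under 3 mm), centred within 10 mm, along the base within 10 degrees either way round and upright within 6 degrees; the orange block is within 30 mm of where it stood (z of green_block_center in the frame of base_top between 0.03 and 0.0365 m and horizontal distance between green_block_center and base_top below 0.01 m and angle between the x axis of green_block_center and the x axis of base_top, either way round below 0.17 rad and angle between green_block_center's own z axis and vertical below 0.1 rad and distance of orange_block_center from where it was at the start of the episode below 0.03 m); the robot touches nothing.
It fails at once if the orange block is pushed or carried off (moved more than 30 mm) (distance of orange_block_center from where it was at the start of the episode above 0.03 m).
It also fails if it takes over 38 s, if anything falls off the work surface, if the arm or the gripper's body presses on something with over 40 N, if the wrist force passes 120 N, or if a joint passes its speed limit or range.

ROBOT

A 7-joint arm with a two-finger parallel gripper is mounted at the origin on a cart in front of the work surface, level with it; the furniture and walls round the work are solid. World frame = base frame: x ahead of the robot, y to its left, z up, the work surface at z = 0. Lengths are in m, angles in degrees, forces in N, time in s.
With the tool pointing down it reaches from about 0.425 to 0.875 m from the base axis. Payload 4.7 kg.
Tool frame: the origin (TCP) lies midway between the tips of the shut fingers; the grasp point (between the pads) lies 19 mm behind it (env.grip_depth is the distance from the TCP to the grasp point, in m); z points along the fingers, y is the line along which they close (so a half turn about z gives the same grasp; the last joint's range is limited). The gripper opens to 87 mm and grips with 3 to 60 N. Pads are 19 mm wide; open, the fingers measure 117 mm over their backs; the gripper's body (75 mm by 190 mm) begins 51 mm behind the grasp point.
Start: joints at [74.376, 18.392, -4.016, 83.108, 1.295, 78.541, -3.26], TCP at [0.184, -0.623, 0.223] pointing down, gripper open.
Joint ranges: [-163.93, 163.93], [-17.29, 119.83], [-79.2, 71.16], [3.27, 140.29], [-89.18, 269.18], [5.43, 117.66], [-154.24, 154.24]. Speed limits (degrees/s): [147.25, 147.25, 180, 180, 180, 180, 180].

INTERFACE

Orientations are given as [roll, pitch, yaw] about the fixed x, y, z axes, in that order (R = Rz(yaw) Ry(pitch) Rx(roll)).
In Python, from cell import get_obs, optics, env, nets gives the robot as it stands.
- The arm moves only by the shell command python3 -m creep 'ROWS' [FORCE]. ROWS is JSON, a list of rows, each an object of numbers: "wx", "wy", "wz": the turn, a rotation vector about the tool's x, y, z in degrees; "tx", "ty", "tz": the shift along the tool's x, y, z in mm; "gripper": the opening, from -1 (shut) to 1 (fully open). A call has 1 to 5 rows; each row is the pose to reach, as a shift and turn from the pose commanded when the call began, along the tool's axes at that moment; what a row does not reach only later rows make up. A row lasts 1/12 s, in which the tool goes at most 41.7 mm and 7.16 degrees, less where a joint would pass 70% of its speed; a pose out of reach is approached as far as the arm can. A call with a gripper value outside its range is refused whole. The fingers move at their own pace and stop on an object; FORCE is the grip in N (left out, the last holds). Time passes only in rows, so rows that repeat a pose let the fingers close. It gives the time, the measured TCP pose, the force, the opening and the grip force at its end, in the units of the state.
- get_obs(): the state, without advancing time (a new reading comes with each control period).
- optics.read_camera(name): name is "side" or "top" or "wrist"; returns (picture, depth): 480x640x3 uint8, red, green, blue; 480x640 float32, m along the optical axis (not along the pixel's ray), 0 where there is no reading.
- optics.camera_info(name): a dict with "fovy" (degrees; the focal length in pixels is half the picture's height over the tangent of half this angle, whatever the lens; pixels are square), "cx", "cy" (the principal point, pixels), "k1" (the pictures are not rectified: a ray, as slopes to the right and down, at radius r is drawn at 1 + k1 r^2 times it, then the intrinsics apply), "R" (3x3) and "t" (3): a world point X has camera coordinates R X + t; the wrist camera has in their place "tool_from_camera" (4x4, takes a point from camera to tool coordinates, whose origin is the TCP and whose axes are the flange's). Camera axes: x right, y down, z forward; pixel columns grow to the right and rows downward; lengths in m; the calibration is good to about 2 mm. A picture is of the moment at which its call begins: read the wrist's pose just before it. camera_info takes no time and is no camera call.
- env.sign_off(): hands the job in; it is judged then, once.
Trained networks look in the newest picture that a camera, given by its name, has taken for a name from the list of things; names that differ only in an ending like _2 or _b are one class to them, and where a whole thing is asked for, a point or a joint stands for the part that bears it (a point fixed in the world has none). Each returns a list of dicts, best first, with "confidence" (0 to 1); they miss things now and then, are a little off and sometimes report something else, mostly with a low value. They report only what shows in the picture. A call takes as long as a camera call.
- nets.look_for(query, camera): "point" ([x, y, z] in m, in world coordinates, good to about 4 mm: the middle of the surface that is visible of it).
- nets.place_of(query, camera): "point" ([x, y, z] in m, in world coordinates, good to about 4 mm: a listed point, or the origin of a listed thing).
The state is a dict: "time_s": time; "qpos": joint angles; "joint_velocities": joint speeds; "effort": joint torques, N m; "tool_pos": TCP position; "tool_rot": TCP orientation; "force": force on the tool from outside, world axes, zero at the start; "wrist_torque": the same for the moment, N m; "grip_width": finger opening in m; "grasp_force": force on a finger pad.
Only numpy, scipy, OpenCV 4.12 (cv2) and the standard library are available. Lean on these libraries where they do the work, as an engineer would, in place of code of your own. Each camera call takes 0.05 s, during which the arm holds its last target. There are 200 camera calls.

## Working session

There is one attempt and no reset: what is moved stays moved. The work goes in short steps, Python scripts to look and compute and a shell command to move; the robot and the scene stay as the last step left them, time stands still between calls to the robot, and variables do not carry over. Pictures are saved under pics/ and viewed, at most 10 in all, crops included, and the job is handed in when it is done.

```bash
mkdir -p pics; ls; cat > h.py <<'E'
import numpy as np, cv2
from cell import get_obs, optics, env, nets
def save(c,n):
    p,d=optics.read_camera(c); cv2.imwrite(f'pics/{n}.png',p[:,:,::-1]); return p,d
def cloud(c,d):
    i=optics.camera_info(c); f=240/np.tan(np.radians(i['fovy'])/2)
    v,u=np.mgrid[0:480,0:640]; x=(u-i['cx'])/f; y=(v-i['cy'])/f
    r=np.hypot(x,y); s=r.copy()
    for _ in range(10): s=r/(1+i['k1']*s*s)
    k=np.where(r>0,s/np.maximum(r,1e-9),1)
    P=np.stack([x*k*d,y*k*d,d],-1)
    if 'R' in i: return (P-np.array(i['t']))@np.array(i['R'])
    return P
E
python3 - <<'E'
from h import *
o=get_obs(); print(o['time_s'],o['tool_pos'],o['tool_rot'],o['force'])
for c in('top','side'):
    p,d=save(c,c+'0')
    for q in('green_block_center','orange_block_center','base_top','stud_tips'):
        print(c,q,[(np.round(a['point'],4).tolist(),round(a['confidence'],2)) for a in nets.place_of(q,c)[:3]])
    P=cloud(c,d); np.save(c+'P.npy',P); np.save(c+'I.npy',p)
a=cv2.imread('pics/top0.png');b=cv2.imread('pics/side0.png')
cv2.imwrite('pics/both.png',cv2.resize(np.hstack([a,b]),(800,300)))
E
```

```text
pics
0.0 [ 0.18366241 -0.62294371  0.22145579] [-1.79891575e+02  4.69948138e-03  1.64325203e+01] [-0.8700467  -0.37548176  0.68784532]
top green_block_center [([0.5673, -0.0397, 0.0318], 0.58)]
top orange_block_center [([0.5686, -0.0389, 0.0324], 0.49)]
top base_top [([0.5449, 0.2349, 0.0131], 0.93)]
top stud_tips [([0.5406, 0.2317, 0.0283], 0.85)]
side green_block_center [([0.5745, -0.0369, 0.0328], 0.65)]
side orange_block_center [([0.4991, 0.0973, 0.033], 0.79)]
side base_top [([0.5443, 0.2349, 0.0145], 0.83)]
side stud_tips [([0.5443, 0.2388, 0.0302], 0.58)]
```

View pics/top0.png

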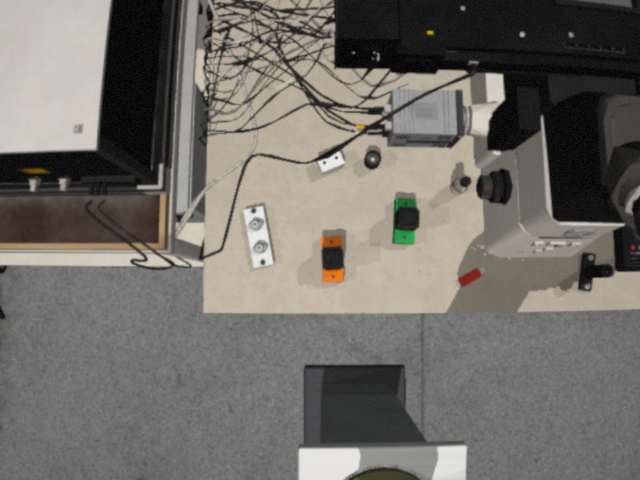

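View pics/side0.png

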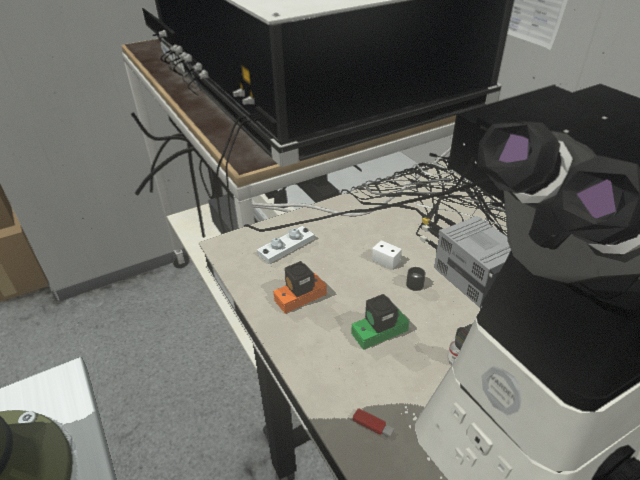

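The top view shows the green foot at about (404,221), the orange one at (332,259) and the base at (258,237). A tall microscope stands on the right, at x>480 px. Next I measure axes and obstacles.

```bash
python3 - <<'E'
from h import *
for c in('top','side'):
    P=np.load(c+'P.npy');I=np.load(c+'I.npy').astype(int);r,g,b=I[...,0],I[...,1],I[...,2]
    near=(P[...,0]>.3)&(P[...,0]<.75)&(P[...,1]>-.2)&(P[...,1]<.35)
    for n,m in(('green',(g>r+40)&(g>b+25)&near&(P[...,2]>.015)&(P[...,2]<.03)),('orange',(r>b+80)&(r>g+50)&near&(P[...,2]>.015)&(P[...,2]<.03)),('base',near&(P[...,2]>.009)&(P[...,2]<.019)&(abs(P[...,1]-.235)<.06)&(abs(P[...,0]-.544)<.08))):
        q=P[m]; R=cv2.minAreaRect(q[:,:2].astype(np.float32)*1000)
        print(c,n,len(q),np.round(q[:,2].mean(),4),R)
P=np.load('topP.npy')
# tall obstacles map: per 5cm cell max z
q=P[(P[...,2]>.0)&(P[...,0]>0)&(P[...,0]<1.0)&(abs(P[...,1])<.8)]
q=np.vstack([q,(lambda S:S[(S[:,0]>0)&(S[:,0]<1)&(abs(S[:,1])<.8)])(np.load('sideP.npy').reshape(-1,3))])
H=np.zeros((16,20))
ix=((q[:,0])/.0625).astype(int).clip(0,15);iy=((q[:,1]+.8)/.08).astype(int).clip(0,19)
np.maximum.at(H,(ix,iy),q[:,2])
print('rows x from 0 step .0625; cols y -.8 step .08 (cm)');print((H*100).astype(int))
E
```

```text
top green 438 0.0239 ((572.5090942382812, -37.46266174316406), (37.56199264526367, 84.25004577636719), 88.10276794433594)
top orange 434 0.024 ((500.6201477050781, 97.5892562866211), (83.45182800292969, 37.57802963256836), 3.0032403469085693)
top base 934 0.0137 ((553.9984130859375, 256.11297607421875), (141.82630920410156, 74.71336364746094), 11.07444953918457)
side green 430 0.0222 ((572.3994140625, -41.95636749267578), (38.904598236083984, 83.7039794921875), 86.43158721923828)
side orange 380 0.0221 ((501.029052734375, 93.11239624023438), (83.31466674804688, 39.325016021728516), 1.319074034690857)
side base 614 0.013 ((543.97900390625, 231.39108276367188), (113.91529846191406, 40.856788635253906), 11.107614517211914)
rows x from 0 step .0625; cols y -.8 step .08 (cm)
[[ 0  0  0  0  0  0  0  0  0  9  8  1  0  0  0  0  0  0  0  0]
 [ 0  0  0  0  0  0  0  0  0  9  9  1  0  0  0  0  0  0  0  0]
 [ 0  0  0  0  0  0  0  0  0  0  0  0  0  0  0  0  0  0  0  0]
 [ 0  0  0  0 61  0  0  0  0  0  0  0  0  0  0  0  0  0  0  0]
 [ 0  0  0  0  0  0  0  0  0  0  0  0  0  0  0  0  0  0  0  0]
 [ 0  0  0  0  0  0  0  0  0  0  0  0  0  0  0  0  0  0  0  0]
 [ 0  0  0  0  0  0  0  0  0  0  0  0  0  0  0  0  0  0  0  0]
 [ 0  0  0  3  8 43 43 43  1  0  6 90  2  1 14 13  0  0  0  0]
 [ 0  0  0  4  3 46 45 45  0  6  6  6  3  3 15 15 15  8  8  8]
 [ 0  0  0  3 11 36 43 42  1  6  0  0  3  3 37 37 37 36 34 33]
 [ 0  0  0  0 11 20 37 36  7  0 15 14  8  1 37 37 37 35 34 33]
 [ 0  0  0  0  0 25 36 35 28 27 20 13  5  2 37 37 37  0  0  0]
 [ 0  0  0  0  0 30 30 30 30 30 30 26  6  3 37 37 37  0  0  0]
 [ 0  0  0  0  0 30 30 30 30 30 29 26  6  3 37 37 37  0  0  0]
 [ 0  0  0  0  0 29  0 29 29 29 29 26 11  7 36 14  0  0  0  0]
 [ 0  0  0  0  0  0  0  0 29 29 29 26  7  7 35 33  0  0  0  0]]
```

```bash
python3 - <<'E'
from h import *
i=optics.camera_info('top');R=np.array(i['R']);print('topcam pos',-R.T@i['t']);i=optics.camera_info('side');print('sidecam',-np.array(i['R']).T@i['t'])
for c in('top','side'):
    S=np.load(c+'P.npy').reshape(-1,3);S=S[(S[:,2]>.04)&(S[:,2]<.9)&(S[:,0]>.15)]
    print(c)
    for y in np.arange(-.6,-.04,.04):
        q=S[(S[:,1]>=y)&(S[:,1]<y+.04)]
        o=[]
        for z in (.04,.1,.2,.3,.4,.5):
            k=q[(q[:,2]>=z)&(q[:,2]<z+.1)]
            o.append('%.2f'%np.percentile(k[:,0],1) if len(k)>5 else '-')
        print('%.2f'%y,o)
E
```

```text
topcam pos [0.45147334 0.11590011 0.90648574]
sidecam [ 0.23059648 -0.47132647  0.61653541]
top
-0.60 ['-', '-', '-', '-', '-', '-']
-0.56 ['-', '-', '-', '-', '-', '-']
-0.52 ['-', '-', '-', '-', '-', '-']
-0.48 ['-', '-', '-', '-', '-', '-']
-0.44 ['0.46', '-', '-', '-', '-', '-']
-0.40 ['0.46', '-', '0.74', '-', '-', '-']
-0.36 ['0.51', '0.52', '0.54', '0.78', '-', '-']
-0.32 ['0.51', '0.52', '0.54', '0.63', '-', '-']
-0.28 ['0.51', '0.52', '0.54', '0.52', '0.60', '-']
-0.24 ['0.52', '0.53', '0.55', '0.54', '0.51', '-']
-0.20 ['0.55', '0.60', '0.68', '0.78', '-', '-']
-0.16 ['0.63', '0.70', '0.76', '0.78', '-', '-']
-0.12 ['0.70', '0.70', '0.74', '0.78', '-', '-']
-0.08 ['0.55', '0.70', '0.74', '0.76', '-', '-']
side
-0.60 ['-', '-', '-', '-', '-', '-']
-0.56 ['-', '-', '-', '-', '-', '-']
-0.52 ['-', '-', '-', '-', '-', '-']
-0.48 ['-', '-', '-', '-', '-', '-']
-0.44 ['0.61', '0.61', '-', '-', '-', '-']
-0.40 ['0.53', '0.53', '0.55', '0.58', '-', '-']
-0.36 ['0.52', '0.52', '0.54', '0.53', '0.50', '-']
-0.32 ['0.51', '0.52', '0.53', '0.52', '0.50', '-']
-0.28 ['0.51', '0.52', '0.54', '0.52', '0.50', '-']
-0.24 ['0.51', '0.52', '0.54', '0.54', '0.50', '-']
-0.20 ['0.60', '0.61', '0.83', '-', '-', '-']
-0.16 ['0.63', '0.70', '0.82', '-', '-', '-']
-0.12 ['0.70', '0.70', '0.83', '-', '-', '-']
-0.08 ['0.55', '0.70', '0.73', '-', '-', '-']
```

```bash
python3 -c "
from h import *
save('wrist','w0')"
```

```text
(no output)
```

View pics/w0.png

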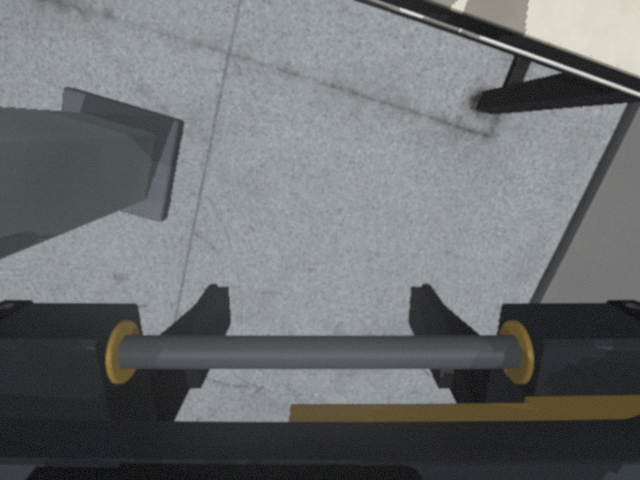

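The wrist view shows only floor, the cart and the table edge, so the gripper hangs free beside the cart. The microscope front is at x≈0.50. I'll swing past it at x≤0.38, turning the tool to yaw -3° on the way.

```bash
python3 -m creep '[{"tx":23,"ty":-26,"wz":4},{"tx":46,"ty":-52,"wz":8},{"tx":69,"ty":-78,"wz":12},{"tx":92,"ty":-104,"wz":16},{"tx":116,"ty":-131,"wz":19}]'
cat >> h.py <<'E'
from scipy.spatial.transform import Rotation as Ro
def rel(x,y,z,yaw):
    o=get_obs();A=Ro.from_euler('xyz',o['tool_rot'],degrees=True);B=Ro.from_euler('xyz',[180,0,yaw],degrees=True)
    print('t mm',np.round(A.inv().apply(np.array([x,y,z])-o['tool_pos'])*1000,1),'w',np.round((A.inv()*B).as_rotvec(degrees=True),1),'t',o['time_s'],'q',np.round(o['qpos'],0),'F',np.round(o['force'],1),'grip',np.round([o['grip_width'],o['grasp_force']],3))
E
python3 -c "
from h import *
print(optics.camera_info('wrist')['tool_from_camera']); rel(.36,-.22,.22,-3); rel(.5,-.05,.22,-3)"
```

```text
[[-2.51433230e-04 -9.55791202e-01 -2.94046109e-01  7.94162390e-02]
 [ 9.99999962e-01 -2.07228962e-04 -1.81487188e-04 -1.13085813e-03]
 [ 1.12528988e-04 -2.94046143e-01  9.55791218e-01 -1.62027796e-01]
 [ 0.00000000e+00  0.00000000e+00  0.00000000e+00  1.00000000e+00]]
t mm [ 283.1 -337.1    2.5] w [ 0.   0.  19.4] t 0.55 q [74. 18. -4. 83.  1. 79. -3.] F [-0.2  0.4  0. ] grip [0.087 0.   ]
t mm [ 465.5 -460.6    2.5] w [ 0.   0.  19.4] t 0.55 q [74. 18. -4. 83.  1. 79. -3.] F [-0.2  0.4  0. ] grip [0.087 0.   ]validation failed for argument at $[0]...
```

```bash
python3 -m creep '[{"wx":0,"wy":0,"wz":4,"tx":23,"ty":-26,"tz":0,"gripper":1},{"wx":0,"wy":0,"wz":8,"tx":46,"ty":-52,"tz":0,"gripper":1},{"wx":0,"wy":0,"wz":12,"tx":69,"ty":-78,"tz":0,"gripper":1},{"wx":0,"wy":0,"wz":16,"tx":92,"ty":-104,"tz":0,"gripper":1},{"wx":0,"wy":0,"wz":19,"tx":116,"ty":-131,"tz":0,"gripper":1}]' 2>&1 | tail -c 900
python3 -c "
from h import *
rel(.335,-.27,.22,-3); rel(.39,-.15,.22,-3)"
```

```text
time_s: 0.97
tool_pos: [0.2584, -0.4637, 0.2226]
tool_rot: [180.0, -0.0, -2.8]
force: [0.3, 0.2, 1.0]
grip_width: 0.0872
grasp_force: 0.0
t mm [  67.1 -197.2    2.5] w [ 0.  -0.   0.2] t 0.9667 q [ 65.   4.  -8. 100.   1.  76. -35.] F [0.3 0.2 1. ] grip [0.087 0.   ]
t mm [ 116.2 -319.7    2.5] w [ 0.  -0.   0.2] t 0.9667 q [ 65.   4.  -8. 100.   1.  76. -35.] F [0.3 0.2 1. ] grip [0.087 0.   ]
```

```bash
python3 -m creep '[{"wx":0,"wy":0,"wz":0,"tx":13,"ty":-39,"tz":0,"gripper":1},{"wx":0,"wy":0,"wz":0,"tx":26,"ty":-78,"tz":0,"gripper":1},{"wx":0,"wy":0,"wz":0,"tx":39,"ty":-117,"tz":0,"gripper":1},{"wx":0,"wy":0,"wz":0,"tx":52,"ty":-156,"tz":0,"gripper":1},{"wx":0,"wy":0,"wz":0,"tx":66,"ty":-195,"tz":0,"gripper":1}]' 2>&1 | head -4
python3 -c "
from h import *
rel(.375,-.18,.22,-3); rel(.42,-.11,.22,-3); rel(.5,-.05,.22,-3)"
```

```text
time_s: 1.38
tool_pos: [0.333, -0.2713, 0.2228]
tool_rot: [179.9, -0.0, -2.6]
force: [0.8, -0.4, 0.4]
t mm [ 37.9 -93.1   2.7] w [ 0.1 -0.   0.4] t 1.3833 q [ 56.  -8. -18. 112.  -3.  76. -54.] F [ 0.8 -0.4  0.4] grip [0.087 0.   ]
t mm [  79.7 -165.1    2.7] w [ 0.1 -0.   0.4] t 1.3833 q [ 56.  -8. -18. 112.  -3.  76. -54.] F [ 0.8 -0.4  0.4] grip [0.087 0.   ]
t mm [ 156.9 -228.6    2.6] w [ 0.1 -0.   0.4] t 1.3833 q [ 56.  -8. -18. 112.  -3.  76. -54.] F [ 0.8 -0.4  0.4] grip [0.087 0.   ]
```

```bash
python3 -m creep '[{"wx":0,"wy":0,"wz":0,"tx":13,"ty":-31,"tz":0,"gripper":1},{"wx":0,"wy":0,"wz":0,"tx":26,"ty":-62,"tz":0,"gripper":1},{"wx":0,"wy":0,"wz":0,"tx":38,"ty":-94,"tz":0,"gripper":1},{"wx":0,"wy":0,"wz":0,"tx":58,"ty":-130,"tz":0,"gripper":1},{"wx":0,"wy":0,"wz":0,"tx":80,"ty":-165,"tz":0,"gripper":1}]' 2>&1 | head -4
python3 -c "
from h import *
rel(.5,-.04,.2,-3)"
```

```text
time_s: 1.8
tool_pos: [0.4202, -0.1104, 0.223]
tool_rot: [179.9, -0.1, -2.6]
force: [1.2, -0.9, 0.4]
t mm [ 76.4 -74.1  23. ] w [ 0.1 -0.1  0.4] t 1.8 q [ 47.  -8. -33. 111.  -4.  76. -77.] F [ 1.2 -0.9  0.4] grip [0.087 0.   ]
```

```bash
python3 -m creep '[{"wx":0,"wy":0,"wz":0,"tx":30,"ty":-28,"tz":5,"gripper":1},{"wx":0,"wy":0,"wz":0,"tx":60,"ty":-56,"tz":10,"gripper":1},{"wx":0,"wy":0,"wz":0,"tx":95,"ty":-74,"tz":15,"gripper":1},{"wx":0,"wy":0,"wz":0,"tx":125,"ty":-74,"tz":20,"gripper":1},{"wx":0,"wy":0,"wz":0,"tx":148,"ty":-74,"tz":23,"gripper":1}]' 2>&1 | head -4
cat >> h.py <<'E'
def wcloud(n):
    o=get_obs();p,d=save('wrist',n);P=cloud('wrist',d);M=np.array(optics.camera_info('wrist')['tool_from_camera'])
    A=Ro.from_euler('xyz',o['tool_rot'],degrees=True).as_matrix()
    return p.astype(int),((P@M[:3,:3].T+M[:3,3])@A.T+o['tool_pos']),d
E
python3 - <<'E'
from h import *
I,P,d=wcloud('w1');r,g,b=I[...,0],I[...,1],I[...,2]
m=(g>r+40)&(g>b+25)&(P[...,2]>.015)&(P[...,2]<.032);q=P[m];print(len(q),q[:,2].mean(),cv2.minAreaRect(q[:,:2].astype(np.float32)*1000))
m=(P[...,2]>.055)&(P[...,2]<.08)&(abs(P[...,0]-.57)<.06)&(abs(P[...,1]+.04)<.06)&(d>0);q=P[m];print(len(q),q[:,2].mean(),cv2.minAreaRect(q[:,:2].astype(np.float32)*1000))
print(nets.place_of('green_block_center','wrist')[:2]);rel(.572,-.04,.02,-3)
E
```

```text
time_s: 2.22
tool_pos: [0.5734, -0.0427, 0.1992]
tool_rot: [-179.9, -0.1, -2.4]
force: [-0.6, -1.0, 1.2]
1284 0.023964575560229462 ((571.1216430664062, -38.072574615478516), (36.944820404052734, 83.22151947021484), 87.1053237915039)
2012 0.06360390501554843 ((570.8948974609375, -38.432769775390625), (37.45368957519531, 41.03168869018555), 87.22308349609375)
[{'point': [0.5681, -0.0405, 0.0322], 'confidence': 0.97}]
t mm [ -1.4  -3.7 178. ] w [-0.2  0.   0.5] t 2.3167 q [ 37.  14. -41.  95.   9.  75. -98.] F [-0.5 -0.2 -0.7] grip [0.087 0.   ]
```

View pics/w1.png

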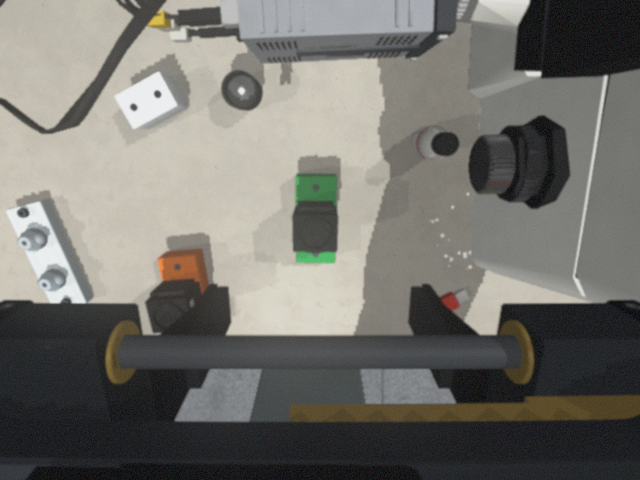

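Green block: foot centre is (0.571,-0.038), yaw -2.9°, top 0.064, and it shows at (316,220) px with nothing in the fingers' way. Descend.

```bash
python3 -m creep '[{"wx":0,"wy":0,"wz":0.5,"tx":-2,"ty":-4,"tz":38,"gripper":1},{"wx":0,"wy":0,"wz":0.5,"tx":-2,"ty":-4,"tz":76,"gripper":1},{"wx":0,"wy":0,"wz":0.5,"tx":-2,"ty":-4,"tz":114,"gripper":1},{"wx":0,"wy":0,"wz":0.5,"tx":-2,"ty":-4,"tz":148,"gripper":1},{"wx":0,"wy":0,"wz":0.5,"tx":-2,"ty":-4,"tz":177,"gripper":1}]' 2>&1 | head -4
python3 -m creep '[{"wx":0,"wy":0,"wz":0,"tx":0,"ty":0,"tz":0,"gripper":1},{"wx":0,"wy":0,"wz":0,"tx":0,"ty":0,"tz":0,"gripper":-1},{"wx":0,"wy":0,"wz":0,"tx":0,"ty":0,"tz":0,"gripper":-1},{"wx":0,"wy":0,"wz":0,"tx":0,"ty":0,"tz":0,"gripper":-1},{"wx":0,"wy":0,"wz":0,"tx":0,"ty":0,"tz":0,"gripper":-1}]' 45
python3 -m creep '[{"wx":0,"wy":0,"wz":0,"tx":0,"ty":0,"tz":0,"gripper":-1},{"wx":0,"wy":0,"wz":0,"tx":0,"ty":0,"tz":0,"gripper":-1},{"wx":0,"wy":0,"wz":0,"tx":0,"ty":0,"tz":0,"gripper":-1},{"wx":0,"wy":0,"wz":0,"tx":0,"ty":0,"tz":0,"gripper":-1}]'
```

```text
time_s: 2.73
tool_pos: [0.5676, -0.041, 0.0206]
tool_rot: [180.0, 0.1, -3.1]
force: [-0.2, -1.6, -0.4]
time_s: 3.15
tool_pos: [0.5711, -0.0408, 0.025]
tool_rot: [180.0, -0.2, -3.1]
force: [0.1, -0.5, 0.6]
grip_width: 0.0683
grasp_force: 0.0
time_s: 3.48
tool_pos: [0.5695, -0.0405, 0.0228]
tool_rot: [180.0, -0.0, -3.1]
force: [0.2, 2.2, 0.6]
grip_width: 0.0419
grasp_force: 0.5
```

```bash
python3 -m creep '[{"wx":0,"wy":0,"wz":0,"tx":0,"ty":0,"tz":0,"gripper":-1},{"wx":0,"wy":0,"wz":0,"tx":0,"ty":0,"tz":0,"gripper":-1},{"wx":0,"wy":0,"wz":0,"tx":0,"ty":0,"tz":0,"gripper":-1},{"wx":0,"wy":0,"wz":0,"tx":0,"ty":0,"tz":0,"gripper":-1}]'
```

```text
time_s: 3.82
tool_pos: [0.5695, -0.0402, 0.0227]
tool_rot: [-180.0, -0.0, -3.1]
force: [0.2, 1.4, 3.8]
grip_width: 0.0374
grasp_force: 45.0
```

Held at 37.4 mm and 45 N. I'll lift, and check clearance beside the base.

```bash
python3 -m creep '[{"wx":0,"wy":0,"wz":0,"tx":0,"ty":0,"tz":-25,"gripper":-1},{"wx":0,"wy":0,"wz":0,"tx":0,"ty":0,"tz":-55,"gripper":-1},{"wx":0,"wy":0,"wz":0,"tx":0,"ty":0,"tz":-85,"gripper":-1},{"wx":0,"wy":0,"wz":0,"tx":0,"ty":0,"tz":-115,"gripper":-1},{"wx":0,"wy":0,"wz":0,"tx":0,"ty":0,"tz":-120,"gripper":-1}]'
python3 - <<'E'
from h import *
for c in('top','side'):
    S=np.load(c+'P.npy').reshape(-1,3);S=S[(S[:,2]>.06)&(S[:,2]<.6)&(S[:,1]>.15)&(S[:,1]<.5)]
    print(c)
    for x in np.arange(.40,.76,.04):
        q=S[(S[:,0]>=x)&(S[:,0]<x+.04)];o=[]
        for z in (.06,.1,.2,.3,.4):
            k=q[(q[:,2]>=z)&(q[:,2]<z+.1)]
            o.append('%.2f'%np.percentile(k[:,1],1) if len(k)>5 else '-')
        print('%.2f'%x,o)
rel(.5445,.15,.142,11)
E
```

```text
time_s: 4.23
tool_pos: [0.5723, -0.0407, 0.1474]
tool_rot: [179.9, -0.4, -3.1]
force: [1.2, 0.1, -1.2]
grip_width: 0.038
grasp_force: 45.0
top
0.40 ['-', '-', '-', '-', '-']
0.44 ['-', '-', '-', '-', '-']
0.48 ['0.36', '0.36', '-', '-', '-']
0.52 ['0.39', '0.41', '-', '-', '-']
0.56 ['0.39', '0.46', '-', '-', '-']
0.60 ['0.38', '0.38', '0.39', '0.38', '-']
0.64 ['0.16', '0.38', '0.40', '0.38', '-']
0.68 ['0.20', '0.38', '0.40', '0.38', '-']
0.72 ['0.38', '0.38', '0.39', '0.38', '-']
side
0.40 ['-', '-', '-', '-', '-']
0.44 ['-', '-', '-', '-', '-']
0.48 ['0.36', '0.36', '-', '-', '-']
0.52 ['0.38', '0.40', '-', '-', '-']
0.56 ['0.38', '0.46', '-', '-', '-']
0.60 ['0.38', '0.38', '0.38', '0.38', '-']
0.64 ['0.16', '0.37', '0.39', '0.38', '-']
0.68 ['0.37', '0.37', '0.39', '0.38', '-']
0.72 ['0.37', '0.37', '0.39', '0.38', '-']
t mm [ -38.  -188.9    4.9] w [  0.1  -0.4 -14.1] t 4.2333 q [  37.   16.  -41.   99.   11.   69. -100.] F [ 1.2  0.1 -1.2] grip [3.8000e-02 4.5001e+01]
```

The space beside the base is clear (equipment starts at y≥0.36).

```bash
python3 -m creep '[{"wx":0,"wy":0,"wz":-3,"tx":-8,"ty":-37,"tz":0,"gripper":-1},{"wx":0,"wy":0,"wz":-6,"tx":-16,"ty":-75,"tz":0,"gripper":-1},{"wx":0,"wy":0,"wz":-9,"tx":-24,"ty":-113,"tz":0,"gripper":-1},{"wx":0,"wy":0,"wz":-12,"tx":-31,"ty":-151,"tz":0,"gripper":-1},{"wx":0,"wy":0,"wz":-14,"tx":-38,"ty":-189,"tz":0,"gripper":-1}]'
python3 -m creep '[{"wx":0,"wy":0,"wz":0,"tx":0,"ty":0,"tz":0,"gripper":-1},{"wx":0,"wy":0,"wz":0,"tx":0,"ty":0,"tz":0,"gripper":-1}]' |head -3
python3 - <<'E'
from h import *
I,P,d=wcloud('w2')
print('base',[(a['point'],a['confidence']) for q in('base_top','stud_tips','green_block_center') for a in nets.place_of(q,'wrist')[:1]])
m=(d>0)&(P[...,2]>.009)&(P[...,2]<.019)&(abs(P[...,0]-.544)<.085)&(abs(P[...,1]-.235)<.06)
n,L,st,_=cv2.connectedComponentsWithStats(m.astype(np.uint8));k=1+np.argmax(st[1:,4]);q=P[L==k]
print(len(q),q[:,2].mean(),cv2.minAreaRect(q[:,:2].astype(np.float32)*1000))
I=np.load('topI.npy')
T=np.load('topP.npy');m=(T[...,2]>.009)&(T[...,2]<.019)&(abs(T[...,0]-.544)<.085)&(abs(T[...,1]-.235)<.06)
n,L,st,_=cv2.connectedComponentsWithStats((m&(I.min(-1)>0)).astype(np.uint8),connectivity=4);k=1+np.argmax(st[1:,4]);q=T[L==k]
print('top',len(q),cv2.minAreaRect(q[:,:2].astype(np.float32)*1000))
rel(.5445,.235,.142,11)
E
```

```text
time_s: 4.65
tool_pos: [0.5404, 0.1511, 0.1415]
tool_rot: [180.0, 0.1, 11.0]
force: [0.7, 0.1, -2.0]
grip_width: 0.0375
grasp_force: 45.0
time_s: 4.82
tool_pos: [0.5399, 0.1534, 0.1416]
tool_rot: [-180.0, 0.1, 11.3]
base [([0.5461, 0.2342, 0.0132], 0.8), ([0.5462, 0.2314, 0.03], 0.91), ([0.5388, 0.1478, 0.1496], 0.86)]
5092 0.014012756910679077 ((541.2180786132812, 234.7156982421875), (112.20992279052734, 38.49578857421875), 11.156295776367188)
top 927 ((543.0550537109375, 235.37709045410156), (112.44403839111328, 38.404937744140625), 10.846911430358887)
t mm [ 18.9 -84.9  -0.3] w [ 0.1  0.1 -0.2] t 5.0167 q [  24.   17.  -48.  100.   13.   69. -108.] F [-0.1  0.4 -1.2] grip [3.8000e-02 4.5001e+01]
```

View pics/w2.png

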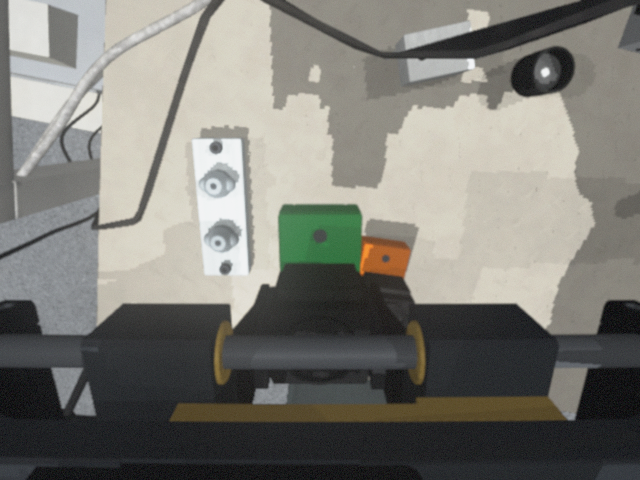

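The base is clear at (222,207) px. It measures 112x38, yaw 11°, centre about (0.542,0.235), and the held block is straight in the fingers. Go over it, then lower.

```bash
python3 -m creep '[{"wx":0,"wy":0,"wz":0,"tx":5,"ty":-26,"tz":0,"gripper":-1},{"wx":0,"wy":0,"wz":0,"tx":10,"ty":-52,"tz":0,"gripper":-1},{"wx":0,"wy":0,"wz":0,"tx":16,"ty":-79,"tz":0,"gripper":-1},{"wx":0,"wy":0,"wz":0,"tx":16,"ty":-79,"tz":20,"gripper":-1},{"wx":0,"wy":0,"wz":0,"tx":16,"ty":-79,"tz":50,"gripper":-1}]' 60 >/dev/null
python3 -m creep '[{"wx":0,"wy":0,"wz":0,"tx":0,"ty":0,"tz":0,"gripper":-1},{"wx":0,"wy":0,"wz":0,"tx":0,"ty":0,"tz":0,"gripper":-1},{"wx":0,"wy":0,"wz":0,"tx":0,"ty":0,"tz":0,"gripper":-1}]'
python3 - <<'E'
from h import *
for c in('side','wrist'):
    I,P,d=(lambda a:(a[0].astype(int),cloud('side',a[1]),a[1]))(save('side','s3')) if c=='side' else wcloud('w3')
    r,g,b=I[...,0],I[...,1],I[...,2]
    m=(g>r+40)&(g>b+25)&(abs(P[...,0]-.54)<.08)&(abs(P[...,1]-.235)<.07)&(d>0);q=P[m]
    A=np.radians(11.1);u=(q[:,:2]-[.5415,.2345])@np.array([[np.cos(A),-np.sin(A)],[np.sin(A),np.cos(A)]])
    print(c,len(q),'along',np.percentile(u[:,0],[1,99])*1e3,'across',np.percentile(u[:,1],[1,99])*1e3,'z',np.percentile(q[:,2],[1,50,99]))
    print([(a['point'],a['confidence']) for a in nets.place_of('green_block_center',c)[:1]])
rel(.540,.234,.062,11.1)
a=cv2.imread('pics/s3.png')[160:340,200:400];b=cv2.imread('pics/w3.png')
cv2.imwrite('pics/c3.png',np.hstack([cv2.resize(a,(400,360)),cv2.resize(b,(400,360))]))
E
```

```text
time_s: 5.68
tool_pos: [0.5432, 0.2298, 0.0933]
tool_rot: [180.0, -0.0, 10.8]
force: [-0.1, -0.4, -1.1]
grip_width: 0.0374
grasp_force: 60.0
side 532 along [-38.64799094  42.13239763] across [-28.15570515   9.83190764] z [0.07106324 0.09105436 0.11941052]
[([0.5483, 0.2265, 0.104], 0.7)]
wrist 3948 along [21.43662149 44.78521797] across [-21.65691568  14.36723293] z [0.09082258 0.09544249 0.09691381]
[([0.5423, 0.2249, 0.1003], 0.89)]
t mm [-2.8 -3.8 32. ] w [ 0.  -0.1 -0.2] t 5.8833 q [  14.   24.  -48.   99.   19.   65. -119.] F [-0.6  0.3 -1.8] grip [3.8000e-02 6.0001e+01]
```

View pics/c3.png

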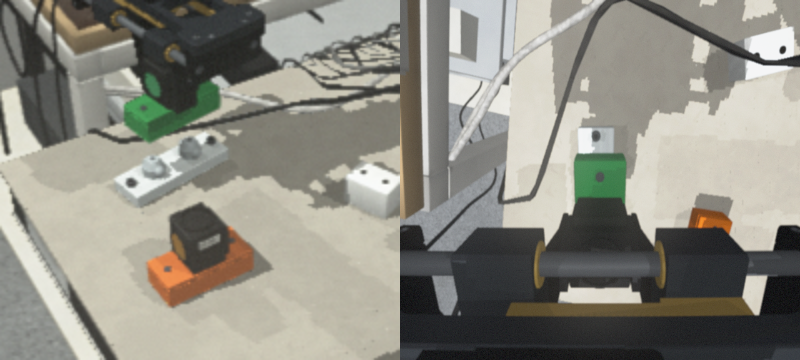

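The side crop (left half) shows the held block above the base at about (190,105). In the wrist half the base end shows at (597,140), just beyond the green foot. The block is about 3 mm too far in x and 4 mm short in y, so I'll correct that, lower and press slowly.

```bash
python3 -m creep '[{"wx":0,"wy":0,"wz":0,"tx":-3,"ty":-4,"tz":10,"gripper":-1},{"wx":0,"wy":0,"wz":0,"tx":-3,"ty":-4,"tz":22,"gripper":-1},{"wx":0,"wy":0,"wz":0,"tx":-3,"ty":-4,"tz":34,"gripper":-1},{"wx":0,"wy":0,"wz":0,"tx":-3,"ty":-4,"tz":40,"gripper":-1},{"wx":0,"wy":0,"wz":0,"tx":-3,"ty":-4,"tz":45,"gripper":-1}]'
python3 -m creep '[{"wx":0,"wy":0,"wz":0,"tx":0,"ty":0,"tz":2,"gripper":-1},{"wx":0,"wy":0,"wz":0,"tx":0,"ty":0,"tz":4,"gripper":-1},{"wx":0,"wy":0,"wz":0,"tx":0,"ty":0,"tz":4,"gripper":-1}]'
```

```text
time_s: 6.3
tool_pos: [0.5377, 0.2336, 0.0457]
tool_rot: [180.0, 0.1, 10.9]
force: [-0.7, -3.2, 9.8]
grip_width: 0.0379
grasp_force: 60.0
time_s: 6.55
tool_pos: [0.539, 0.2341, 0.0438]
tool_rot: [180.0, -0.0, 10.9]
force: [-0.3, -1.4, 1.2]
grip_width: 0.0372
grasp_force: 60.0
```

The block is on the studs at catch height. Press on.

```bash
python3 -m creep '[{"wx":0,"wy":0,"wz":0,"tx":0,"ty":0,"tz":2,"gripper":-1},{"wx":0,"wy":0,"wz":0,"tx":0,"ty":0,"tz":4,"gripper":-1},{"wx":0,"wy":0,"wz":0,"tx":0,"ty":0,"tz":6,"gripper":-1},{"wx":0,"wy":0,"wz":0,"tx":0,"ty":0,"tz":8,"gripper":-1},{"wx":0,"wy":0,"wz":0,"tx":0,"ty":0,"tz":8,"gripper":-1}]'
python3 -m creep '[{"wx":0,"wy":0,"wz":0,"tx":0,"ty":0,"tz":0,"gripper":-1},{"wx":0,"wy":0,"wz":0,"tx":0,"ty":0,"tz":0,"gripper":-1}]'
```

```text
time_s: 6.97
tool_pos: [0.5398, 0.2343, 0.0367]
tool_rot: [180.0, -0.1, 10.9]
force: [0.0, -2.8, 9.3]
grip_width: 0.0375
grasp_force: 60.0
time_s: 7.13
tool_pos: [0.5398, 0.2343, 0.0367]
tool_rot: [180.0, -0.1, 10.9]
force: [0.3, -1.0, 8.6]
grip_width: 0.0378
grasp_force: 60.0
```

```bash
python3 -m creep '[{"wx":0,"wy":0,"wz":0,"tx":0,"ty":0,"tz":1,"gripper":-1},{"wx":0,"wy":0,"wz":0,"tx":0,"ty":0,"tz":2,"gripper":-1},{"wx":0,"wy":0,"wz":0,"tx":0,"ty":0,"tz":2,"gripper":-1}]'

```

```text
time_s: 7.38
tool_pos: [0.5398, 0.2343, 0.0367]
tool_rot: [179.9, -0.1, 10.9]
force: [-4.5, -5.2, 23.6]
grip_width: 0.0376
grasp_force: 60.0
```

The TCP stopped at 0.0367, exactly the seated height, and the force is rising. The block is home, so release and rise.

```bash
python3 -m creep '[{"wx":0,"wy":0,"wz":0,"tx":0,"ty":0,"tz":-2,"gripper":0.3},{"wx":0,"wy":0,"wz":0,"tx":0,"ty":0,"tz":-2,"gripper":0.3},{"wx":0,"wy":0,"wz":0,"tx":0,"ty":0,"tz":-2,"gripper":0.3},{"wx":0,"wy":0,"wz":0,"tx":0,"ty":0,"tz":-2,"gripper":0.3},{"wx":0,"wy":0,"wz":0,"tx":0,"ty":0,"tz":-2,"gripper":0.3}]'
python3 -m creep '[{"wx":0,"wy":0,"wz":0,"tx":0,"ty":0,"tz":0,"gripper":0.3},{"wx":0,"wy":0,"wz":0,"tx":0,"ty":0,"tz":-20,"gripper":0.3},{"wx":0,"wy":0,"wz":0,"tx":0,"ty":0,"tz":-50,"gripper":0.3},{"wx":0,"wy":0,"wz":0,"tx":0,"ty":0,"tz":-85,"gripper":0.3},{"wx":0,"wy":0,"wz":0,"tx":0,"ty":0,"tz":-120,"gripper":0.3}]'
python3 -m creep '[{"wx":0,"wy":0,"wz":0,"tx":0,"ty":0,"tz":0,"gripper":0.3},{"wx":0,"wy":0,"wz":0,"tx":0,"ty":0,"tz":0,"gripper":0.3}]' >/dev/null
python3 - <<'E'
from h import *
for c in('side','wrist','top'):
    if c=='wrist': I,P,d=wcloud('w4')
    else: I,d=save(c,c+'4');I=I.astype(int);P=cloud(c,d)
    r,g,b=I[...,0],I[...,1],I[...,2]
    m=(g>r+40)&(g>b+25)&(abs(P[...,0]-.54)<.08)&(abs(P[...,1]-.235)<.07)&(d>0)
    q=P[m&(P[...,2]>.03)]
    if len(q)>20: print(c,len(q),'top of foot z',np.percentile(q[:,2],[50,90]),cv2.minAreaRect(q[:,:2].astype(np.float32)*1000))
    m=(r>b+80)&(r>g+50)&(P[...,2]>.015)&(P[...,2]<.03)&(abs(P[...,0]-.5)<.1)&(abs(P[...,1]-.1)<.1);q=P[m]
    if len(q)>20: print('orange',cv2.minAreaRect(q[:,:2].astype(np.float32)*1000))
    print([(a['point'],a['confidence']) for a in nets.place_of('green_block_center',c)[:1]])
a=cv2.imread('pics/side4.png')[160:340,200:400];b=cv2.imread('pics/w4.png')
cv2.imwrite('pics/c4.png',np.hstack([cv2.resize(a,(400,360)),cv2.resize(b,(400,360))]))
E
```

```text
time_s: 7.8
tool_pos: [0.538, 0.2342, 0.0347]
tool_rot: [-180.0, 0.1, 10.9]
force: [-0.3, 0.3, 0.1]
grip_width: 0.0551
grasp_force: 0.0
time_s: 8.22
tool_pos: [0.5377, 0.2341, 0.156]
tool_rot: [-180.0, 0.1, 11.0]
force: [0.9, 0.2, 0.5]
grip_width: 0.0564
grasp_force: 0.0
side 334 top of foot z [0.03663526 0.04968831] ((543.525146484375, 230.55563354492188), (85.42526245117188, 39.96996307373047), 9.847539901733398)
orange ((501.248046875, 92.7848129272461), (84.55097198486328, 39.80007553100586), 1.6109306812286377)
[([0.5465, 0.2341, 0.0481], 0.78)]
wrist 1854 top of foot z [0.03807458 0.03903618] ((541.2439575195312, 235.2649688720703), (83.71566772460938, 36.74877166748047), 11.19939136505127)
orange ((502.33050537109375, 98.52861022949219), (77.5596923828125, 38.060184478759766), 2.3277926445007324)
[([0.5422, 0.2272, 0.0455], 0.88)]
orange ((500.55889892578125, 97.5673828125), (83.8705825805664, 37.81436538696289), 2.8150782585144043)
[]
```

View pics/c4.png

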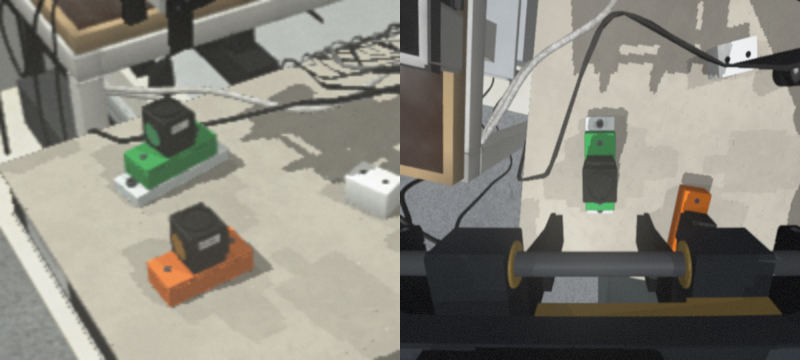

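The side half shows the green block at about (170,140) flush on the base, and the wrist half shows it at (600,170) in line with the base. The foot top is at z=0.038, as it should be when seated (14+24 mm). The orange block hasn't moved and the gripper is clear.

```bash
python3 -c "
from cell import env
print(env.sign_off())"
```

```text
the job is handed in; nothing more can be done
None
```

The green block is mounted on the base and the job is handed in: its foot sits flush (foot top at 38 mm, the seated height), centred and in line with the base by my last camera check, the orange block has not moved, and the gripper is clear of everything; sign-off returned no verdict.

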